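# Lock off the hobby bench's isolator and prove it dead

### The arm

A 6-joint arm with a two-finger parallel gripper is mounted at the origin on the work surface. World frame = base frame: x ahead of the robot, y to its left, z up, the work surface at z = 0. Lengths are in mm, angles in rad, forces in N, time in s.
With the tool pointing down it reaches from about 300 to 775 mm from the base axis. Payload 14.6 kg.
Tool frame: the origin (TCP) lies at the very end of the fingers, on their centre line; the grasp point (between the pads) lies 19 mm behind it (grip_point_offset is the distance from the TCP to the grasp point, in mm); z points along the fingers, y is the line along which they close (so a half turn about z gives the same grasp; the last joint's range is limited). The gripper opens to 94 mm and grips with 3 to 60 N. Pads are 16 mm wide; open, the fingers measure 119 mm over their backs; the gripper's body (75 mm by 177 mm) begins 78 mm behind the grasp point.
Start: joints at [-1.338, 0.3, 1.521, -0, 1.321, -0.067], TCP at [162.424, -525.459, 205.446] pointing down, gripper open.
Joint ranges: [-3.03, 3.03], [-0.79, 2.21], [0.23, 2.52], [-1.04, 4.18], [0, 3.07], [-2.55, 2.55]. Speed limits (rad/s): [2.22, 2.22, 2.57, 3.14, 3.14, 3.14].

### API

Orientations are given as [roll, pitch, yaw] about the fixed x, y, z axes, in that order (R = Rz(yaw) Ry(pitch) Rx(roll)).
In Python, from cell import read_state, camera, camera_info, sign_off, grip_point_offset gives the robot as it stands.
- The arm moves only by the shell command python3 -m handwheel 'ROWS' [FORCE]. ROWS is text: rows parted by semicolons, each of 5 numbers parted by spaces: the shift along the world's x, y, z in units of 40 mm (1.0 is 40 mm), then the turn about the world's z in units of 5 degrees (1.0 is 5 degrees), then the closure, from 0 (fully open) to 1 (shut). In form: dx dy dz yaw gripper; .... A call has 1 to 12 rows; each row shifts and turns the commanded pose from where the row before left it; what a row does not reach is not made up. A row lasts 1/12 s, in which the tool goes at most 41.7 mm and 7.16 degrees, less where a joint would pass 70% of its speed; a pose out of reach is approached as far as the arm can. A call is refused whole if a number of a shift passes 1 or a number of a turn 1, either way. A call with a gripper value outside its range is refused whole. The fingers move at their own pace and stop on an object; FORCE is the grip in N (left out, the last holds). Time passes only in rows, so rows that do not move let the fingers close. It gives the time, the measured TCP pose, the force, the opening and the grip force at its end, in the units of the state.
- read_state(): the state, without advancing time (a new reading comes with each control period).
- camera(name): name is "scene" or "side" or "wrist"; returns (picture, depth): 420x560x3 uint8, red, green, blue; 420x560 float32, mm along the optical axis (not along the pixel's ray), 0 where there is no reading.
- camera_info(name): a dict with "intrinsics" (3x3 intrinsics, pixels), "world_from_camera" (4x4, takes a point from camera to world coordinates). Camera axes: x right, y down, z forward; pixel columns grow to the right and rows downward; lengths in mm; the calibration is good to about 2 mm. The wrist camera is an equidistant fisheye: a pixel r from the principal point sees the ray r / f radians off the axis. A picture is of the moment at which its call begins: read the wrist's pose just before it. camera_info takes no time and is no camera call; for the wrist camera it gives the pose at the moment of the call.
- sign_off(): hands the job in; it is judged then, once.
The state is a dict: "clock": time; "joints": joint angles; "qd": joint speeds; "effort": joint torques, N m; "eef_pos": TCP position; "eef_rot": TCP orientation; "wrist_force": force on the tool from outside, world axes, zero at the start; "moment": the same for the moment, N m; "finger_gap": finger opening in mm; "finger_force": force on a finger pad.
Only numpy, scipy, OpenCV 4.12 (cv2) and the standard library are available. Lean on these libraries where they do the work, as an engineer would, in place of code of your own. Each camera call takes 0.05 s, during which the arm holds its last target. There are 200 camera calls.

### The job

Swing the red isolator handle from on to off, hard up against its stop, then slide the hasp by its blue grip until its padlock hole stands exactly over the hole in the handle's tail, and leave both so. Then take the orange voltage tester from the cutting mat and hold it steady for at least a second and a half with its black nose a few centimetres in front of the white test port, pointing squarely at the port's middle, and lay it back on the mat as it lay, white button up, without dropping it. Leave the grey figure, the primer bottle and the brush where they are.

Things in the scene. Friction and masses are not known exactly. Their poses are not given: they have to be found in the camera images.
- isolator: Fixed grey console, 180 (x) x 320 (y) x 205 mm. Origin on the table, mid-width, 30 mm behind its front lip. x into the console, y to the left seen from its front, z up. Upright lip (x = -30 mm) 80 mm high; from its top edge a 220 mm face slopes up and back. In this frame: face normal n = (-0.574, 0, 0.819), 35 deg from vertical; up-slope u = (0.819, 0, 0.574).
- light_bar (a point): Middle of a fixed light bar, 14 mm thick, 306 mm long along isolator y, at isolator (82, 0, 352) mm, on brackets at its ends. It is 150 mm straight above the handle's grip at on and bars a hand coming straight down there; its middle line is 85 mm beside a line along n through that grip.
- handle (a joint): Red handle turning about n, pivot at isolator (31, 0, 123) mm. 0 = on: lever points up-slope; grows as it swings to isolator +y; 1.571 = off: lever along +y, at a hard stop; counts as off above 1.55. Stiff, friction 0.7 N m (8 N at the grip), stays where left. Starts 0 to 0.15.
- handle_grip (a point): Middle of the red round grip post on the lever, 90 mm from the pivot axis, 45 mm above the face. Post 26 mm in diameter, along n, 20 to 65 mm above the face; lever 24 mm wide, its top 20 mm above the face. Axes turn with the handle: z along n, x along the lever outward.
- handle_hole (a point): Centre of the 12 mm padlock hole in the handle's tail, 45 mm from the pivot on the side opposite the grip; the point is 15 mm above the face. At off it stands at y = -45 mm of the isolator.
- hasp (a joint): Sliding steel hasp to the right (-y) of the pivot, joint value in m along isolator +y, 0 to 0.055; friction 4 N, stays where it is left. The holes line up at 0.040 with the handle at off; there is no stop there, the hasp can overshoot. Start 0 to 0.012.
- hasp_hole (a point): Centre of the 12 mm hole in the hasp plate, drawn 15 mm above the face (same height as handle_hole, so the two points coincide when lined up).
- hasp_grip (a point): On the blue upright grip of the hasp, 42 mm to -y of hasp_hole and 45 mm above the face. The grip is 24 mm along u, 20 mm along y, stands along n from 19 to 61 mm above the face, between steel guides 20 mm above the face.
- port (a point): Middle of the flat front of the white test port, a stub 38 mm in diameter that stands 25 mm out of the lip, at isolator (-55, 0, 50) mm. Axes are those of the isolator: the port looks to -x, so the tester must point along +x.
- tester: Loose orange voltage tester, 150 mm long, about 0.16 kg, lying on the mat: body 115 x 30 x 30 mm (x from -70 to 45 mm), then a tapering black nose to x = 80 mm. Origin under the body on its flat underside; x along it towards the nose, z up through the small white button.
- nose (a point): Tip of the tester's nose, at tester (80, 0, 15) mm.
- mat: Fixed dark cutting mat, 260 (x) x 220 (y) x 3 mm, origin at the centre of its underside. A grey figure (60 mm high) and a primer bottle (70 mm high) stand on its far part, about 90 mm beyond its centre and 50 to 80 mm to either side.
- figure: Grey plastic figure, 60 mm high, on a round 40 mm base; origin under it. Bystander.
- primer: Primer bottle, 34 mm across, 70 mm high; origin under it. Bystander.
- file_brush: Brush 170 mm long, lying at the left of the table. Bystander.
Not all that is in view belongs to the job. Of the things that look like the tester, take the one that is farthest to the robot's left at the start.

How it is judged (in metres and radians):
On the way, in this order (a step that is already met when the one before it is completed fails the run):
1. the handle is swung to off, against its stop (value of joint handle above 1.55 rad), for 0.2 s.
2. the hasp's hole stands over the handle's hole, the handle still off (value of joint handle above 1.55 rad and distance between handle_hole and hasp_hole below 0.0035 m), for 0.3 s.
3. the held tester points at the port from in front, steady, for over a second (all of step 2 and contact force between the fingers and tester above 0.5 N and x of nose in the frame of port between -0.09 and -0.003 m and y of nose in the frame of port between -0.015 and 0.015 m and z of nose in the frame of port between -0.015 and 0.015 m and x of tester in the frame of port below -0.07 m and angle between the x axis of tester and the x axis of isolator, either way round below 0.22 rad and linear speed of tester below 0.03 m/s and angular speed of tester below 0.25 rad/s), for 1.2 s.
At the end, for the whole second after the job is handed in: Handle off (joint above 1.55), the two padlock holes within 3.5 mm of each other; tester released, at rest, flat on its underside (0.15 rad), its origin over the mat. While aimed: nose 3 to 90 mm before the port, within 15 mm of its axis in y and z, 0.22 rad, steady for 1.2 s (all of step 2 and z of tester in the frame of mat between -0.002 and 0.008 m and angle between tester's own z axis and vertical below 0.15 rad and x of tester in the frame of mat between -0.13 and 0.13 m and y of tester in the frame of mat between -0.11 and 0.11 m and linear speed of tester below 0.02 m/s and angular speed of tester below 0.2 rad/s and contact force between the fingers and tester below 0.05 N); the robot touches nothing.
It fails at once if a bystander is pushed more than 30 mm (distance of any of figure, primer, file_brush from where it was at the start of the episode above 0.03 m).
It fails at once if the tester is dropped (linear speed of tester above 0.7 m/s and contact force between the fingers and tester below 0.05 N).
It also fails if it takes over 72 s, if anything falls off the work surface, if the arm or the gripper's body presses on something with over 40 N, if the wrist force passes 120 N, or if a joint passes its speed limit or range.

## Working session

There is one attempt and no reset: what is moved stays moved. The work goes in short steps, Python scripts to look and compute and a shell command to move; the robot and the scene stay as the last step left them, time stands still between calls to the robot, and variables do not carry over. Pictures are saved under pics/ and viewed, at most 10 in all, crops included, and the job is handed in when it is done.

```bash
ls; mkdir -p pics; python3 - <<'E'
from cell import *
import cv2,numpy as np
s=read_state();print(s)
ims=[]
for n in("scene","side"):
    p,d=camera(n);i=camera_info(n);print(n,i);np.savez(f"{n}0.npz",p=p,d=d,K=i["intrinsics"],T=i["world_from_camera"])
    cv2.imwrite(f"pics/{n}0.png",cv2.resize(p[:,:,::-1],(784,588)))
print(grip_point_offset)
E
```

```text
pics
{'clock': 0.0, 'joints': array([-1.33762280e+00,  3.00440881e-01,  1.52160089e+00, -1.96688549e-05,
        1.32071590e+00, -6.66106997e-02]), 'qd': array([ 4.48717060e-05, -1.36295166e-03,  5.21267585e-04,  8.43105074e-04,
       -9.21920547e-04,  1.21624432e-03]), 'effort': array([ 2.47311807e-03, -5.31799042e+01, -3.52732766e+01,  7.09143095e-02,
        2.44248554e-02, -2.98726172e-05]), 'eef_pos': array([ 162.34553702, -525.20547205,  204.89453186]), 'eef_rot': array([-3.14042895e+00, -5.85362797e-05,  2.99789072e-01]), 'wrist_force': array([ 0.34693137, -0.49494586,  0.35581197]), 'moment': array([0.02702624, 0.05701127, 0.01688316]), 'finger_force': 0.0, 'finger_gap': 93.63990076342056}
scene {'intrinsics': array([[515.00058551,   0.        , 274.89535342],
       [  0.        , 515.00058551, 215.22809469],
       [  0.        ,   0.        ,   1.        ]]), 'world_from_camera': array([[-6.63858079e-01,  5.49577247e-01, -5.07205383e-01,
         1.24616046e+03],
       [ 7.47645136e-01,  5.03911085e-01, -4.32551002e-01,
         6.87265667e+02],
       [ 1.78662258e-02, -6.66362115e-01, -7.45414200e-01,
         1.35701274e+03],
       [ 0.00000000e+00,  0.00000000e+00,  0.00000000e+00,
         1.00000000e+00]])}
side {'intrinsics': array([[483.10702336,   0.        , 282.75670423],
       [  0.        , 483.10702336, 210.66609214],
       [  0.        ,   0.        ,   1.        ]]), 'world_from_camera': array([[ 9.22141379e-01, -2.46078762e-01,  2.98497103e-01,
         4.79169066e+01],
       [-3.86444656e-01, -6.21403810e-01,  6.81555451e-01,
        -8.85970894e+02],
       [ 1.77709151e-02, -7.43843094e-01, -6.68117989e-01,
         1.12548896e+03],
       [ 0.00000000e+00,  0.00000000e+00,  0.00000000e+00,
         1.00000000e+00]])}
18.8
```

View pics/scene0.png

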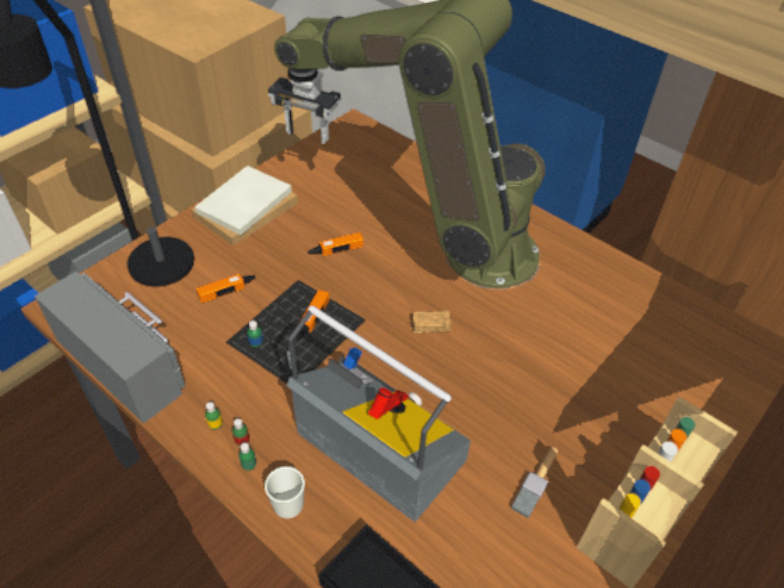

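View pics/side0.png

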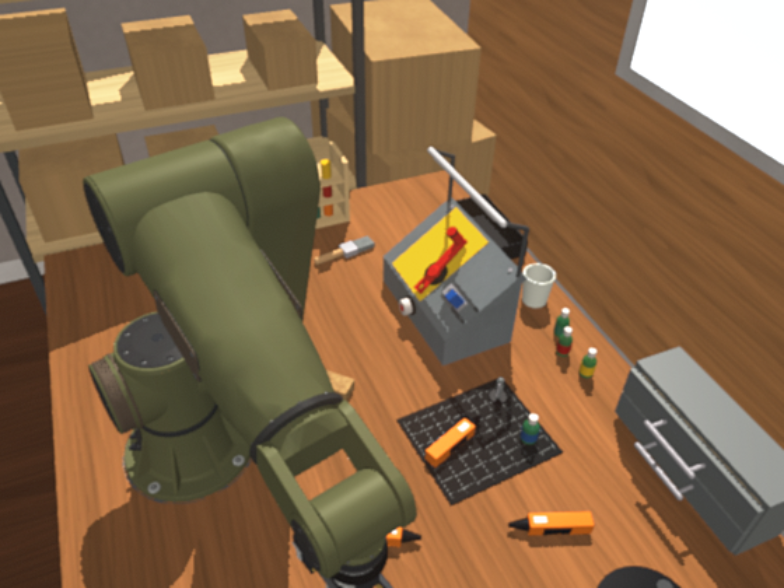

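The scene view (784 px wide) shows three orange testers: one on the mat at (318,308), one at (340,244) and one at (222,288). The side view shows the same three at (452,442), (400,538) and (560,522). World +y runs toward the console, so the mat tester should be the farthest left. I'll measure all three and the console, then confirm with one crop.

```bash
cat > h.py <<'E'
import numpy as np,cv2
def cloud(p,d,K,T):
    v,u=np.mgrid[:420,:560]; X=np.stack([(u-K[0,2])/K[0,0]*d,(v-K[1,2])/K[1,1]*d,d],-1)
    return X@T[:3,:3].T+T[:3,3]
def load(n):
    z=np.load(n); return z['p'],cloud(z['p'],z['d'],z['K'],z['T']),z['d']>0
def hsv(p): return cv2.cvtColor(p,cv2.COLOR_RGB2HSV)
def iso():
    z=np.load("iso.npz"); return z['o'],z['R']
E
python3 - <<'E'
from h import *
for n in("scene0.npz","side0.npz"):
    p,X,ok=load(n);H=hsv(p);h,s,v=H[...,0],H[...,1],H[...,2];Z=X[...,2]
    ws=ok&(X[...,0]>100)&(X[...,0]<900)&(abs(X[...,1])<600)
    print(n)
    org=(ws&(h>5)&(h<20)&(s>200)&(v>150)&(Z<60)).astype(np.uint8)
    N,L,st,c=cv2.connectedComponentsWithStats(org)
    for i in range(1,N):
        if st[i,4]>40:
            P=X[L==i];r=cv2.minAreaRect(P[P[:,2]>22][:,:2].astype(np.float32)) if (P[:,2]>22).sum()>5 else None
            print(" orange px",c[i].round(),st[i,4],P.mean(0).round(),"z",np.percentile(P[:,2],[2,50,98]).round(),"toprect",r)
    # bar
    m=ws&(Z>335)&(Z<375)&(s<60)&(v>100)&(X[...,1]>-100)&(X[...,0]>300)
    N,L,st,c=cv2.connectedComponentsWithStats(m.astype(np.uint8))
    for i in range(1,N):
        if st[i,4]>60:
            P=X[L==i];print(" bar",st[i],P.mean(0).round(1),cv2.minAreaRect(P[:,:2].astype(np.float32)),np.percentile(P[:,2],[5,50,95]).round())
    for nm,mm in(("red",((h<4)|(h>175))&(s>180)&(v>90)),("blue",(h>105)&(h<125)&(s>150)&(v>60)),("yellow",(h>20)&(h<30)&(s>180)&(v>100))):
        N,L,st,c=cv2.connectedComponentsWithStats((ws&mm&(Z>60)).astype(np.uint8))
        for i in range(1,N):
            if st[i,4]>25:
                P=X[L==i];print(" ",nm,c[i].round(),st[i,4],P.mean(0).round(1),P.min(0).round(),P.max(0).round())
                if nm=="yellow":
                    q=P.mean(0);print("   normal",np.linalg.svd(P-q)[2][2].round(3))
    dk=ws&(v<75)&(s<120)&(Z<8)&(Z>-6)&(X[...,0]>250)
    N,L,st,c=cv2.connectedComponentsWithStats(dk.astype(np.uint8))
    for i in range(1,N):
        if st[i,4]>1500: print(" dark",c[i].round(),st[i,4],X[L==i].mean(0).round(),cv2.minAreaRect(X[L==i][:,:2].astype(np.float32)))
a=load("side0.npz")[0]
cv2.imwrite("pics/crop.png",cv2.resize(a[90:400,260:440,::-1],None,fx=1.9*1,fy=1.9,interpolation=cv2.INTER_CUBIC))
E
```

```text
scene0.npz
 orange px [245. 173.] 235 [ 257. -307.   25.] z [ 2. 29. 37.] toprect ((262.01904296875, -310.6378173828125), (42.56932067871094, 116.76529693603516), 64.8101806640625)
 orange px [155. 206.] 285 [ 590. -424.   26.] z [ 2. 29. 38.] toprect ((582.4696044921875, -423.4808654785156), (43.16407012939453, 116.24226379394531), 68.65359497070312)
 orange px [228. 213.] 118 [ 445. -207.   32.] z [ 7. 34. 40.] toprect ((447.9642333984375, -207.73699951171875), (56.59962463378906, 32.05921936035156), 19.16120719909668)
 bar [212 219 110  85 716] [667.3 181.3 357.2] ((682.2186279296875, 172.58489990234375), (55.059234619140625, 317.73602294921875), 1.9614149332046509) [345. 359. 363.]
  red [275. 287.] 284 [641.8 181.5 184.8] [559. 146. 103.] [686. 197. 237.]
  blue [251. 256.] 109 [599.1  49.6 164.7] [577.  38. 139.] [615.  58. 184.]
  yellow [281. 304.] 1208 [660.2 219.3 162.6] [550. 139.  81.] [725. 324. 337.]
   normal [ 0.591  0.071 -0.804]
  yellow [312. 308.] 173 [589.1 272.2 113.9] [544. 245.  73.] [648. 289. 156.]
   normal [ 0.579  0.033 -0.815]
side0.npz
 orange px [318. 
[... 371 characters left out ...]
 z [ 6. 23. 34.] toprect ((294.70257568359375, -346.7872314453125), (28.95094871520996, 14.59881591796875), 10.068087577819824)
 bar [305 105  58  57 405] [657.4 155.9 357.5] ((659.9083862304688, 170.4885711669922), (320.6945495605469, 34.2955207824707), 89.27635192871094) [350. 358. 362.]
  red [317. 184.] 277 [624.8 168.9 166.7] [568. 150. 112.] [680. 188. 237.]
  blue [324. 213.] 67 [587.   39.2 164.6] [573.  33. 142.] [606.  50. 180.]
  yellow [313. 179.] 1451 [636.2 220.7 148.3] [548. 136.  83.] [719. 291. 208.]
   normal [-0.572 -0.019  0.82 ]
 dark [343. 315.] 3434 [ 538. -206.    4.] ((538.2762451171875, -193.66212463378906), (259.0743713378906, 221.8146209716797), 4.661884784698486)
```

View pics/crop.png

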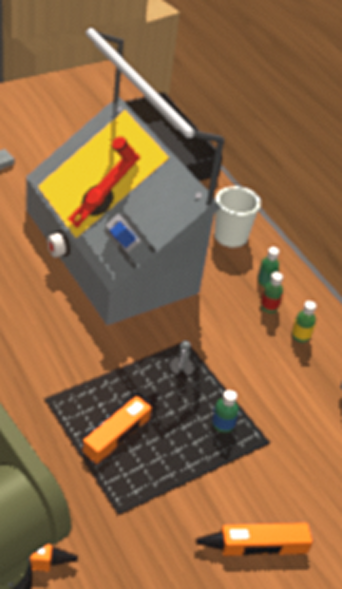

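The crop shows the mat tester at about (118,428), button toward its far (+x) end and nose hidden behind. The other two are at (55,558) and (255,540). Measured y is −207 for the mat tester against −310 and −424, so the mat tester is farthest left and is the one to take. Next I'll fit the console frame.

```bash
cat >> h.py <<'E'
def rays(uv,K,T,z):
    uv=np.asarray(uv,float);r=np.c_[(uv-[K[0,2],K[1,2]])/K[0,0],np.ones(len(uv))]@T[:3,:3].T
    return T[:3,3]+r*((z-T[2,3])/r[:,2])[:,None]
E
python3 - <<'E'
from h import *
for n in("scene0.npz","side0.npz"):
    z=np.load(n);p,X,ok=load(n);H=hsv(p);h,s,v=H[...,0],H[...,1],H[...,2]
    m=ok&(X[...,2]>344)&(X[...,2]<372)&(s<50)&(v>140)&(X[...,0]>500)
    N,L,st,c=cv2.connectedComponentsWithStats(m.astype(np.uint8));i=1+st[1:,4].argmax()
    vu=np.argwhere(L==i)[:,::-1];P=rays(vu,z['K'],z['T'],354);c=np.median(P,0)
    dx,dy,x0,y0=cv2.fitLine(P[:,:2].astype(np.float32),cv2.DIST_HUBER,0,.01,.01).ravel()
    if dy<0:dx,dy=-dx,-dy
    t=(P[:,:2]-[x0,y0])@[dx,dy];a,b=t.min(),t.max()
    mid=np.array([x0,y0])+(a+b)/2*np.array([dx,dy]);yaw=np.arctan2(-dx,dy)
    print(n,"bar mid",mid.round(1),"len",b-a,"yaw deg",np.degrees(yaw), "origin",mid-82*np.array([np.cos(yaw),np.sin(yaw)]))
    w=ok&(s<70)&(v>110)&(X[...,2]>25)&(X[...,2]<80)&(X[...,0]>480)&(X[...,0]<590)&(X[...,1]>100)&(X[...,1]<250)
    print(" port",w.sum(),X[w].mean(0).round(1) if w.any() else 0,np.argwhere(w).mean(0) if w.any() else 0)
E
```

```text
scene0.npz bar mid [662.7 170.4] len 318.93884012218405 yaw deg 2.5133908 origin [580.73512757 166.84466552]
 port 39 [534.  170.9  67.1] [284.51282051 296.1025641 ]
side0.npz bar mid [1485.3  395.3] len 613.9746367092807 yaw deg -0.7732022 origin [1403.34548894  396.36437002]
 port 86 [531.7 160.6  62.1] [217.3372093  289.77906977]
```

```bash
python3 -m handwheel '0.2 0.7 0.6 -0.25 0;0.4 0.85 0.27 -0.25 0;0.4 0.85 0.27 -0.25 0;0.4 0.85 0.27 -0.25 0;0.4 0.85 0.27 -0.25 0;0.4 0.85 0.27 -0.25 0;0.4 0.85 0.27 -0.25 0;0.4 0.85 0.27 -0.25 0;0.4 0.85 0.27 -0.25 0;0.4 0.85 0.27 -0.25 0;0.4 0.85 0.27 -0.25 0;0.4 0.85 0.27 -0.2 0' && python3 -m handwheel '0.4 0.85 0.27 0 1;0.4 0.85 0.27 0 1;0.4 0.85 0.27 0 1;0.4 0.85 0.27 0 1;0.4 0.85 0.27 0 1;0.4 0.85 0.27 0 1;0.4 0.85 0.27 0 1;0.4 0.85 0.27 0 1;0 0 0 0 1;0 0 0 0 1;0 0 0 0 1' 10
python3 - <<'E'
from cell import *
from h import *
i=camera_info("wrist");p,d=camera("wrist");K,T=i["intrinsics"],i["world_from_camera"];print(i)
np.savez("w1.npz",p=p,d=d,K=K,T=T);cv2.imwrite("pics/w1.png",cv2.resize(p[:,:,::-1],(784,588)))
E
```

```text
clock: 1.1
eef_pos: [346.5, -121.6, 348.8]
eef_rot: [3.141, -0.0, 0.041]
wrist_force: [0.9, -0.4, -0.0]
finger_gap: 94.1
finger_force: 0.0
clock: 2.02
eef_pos: [474.3, 148.3, 434.1]
eef_rot: [3.141, 0.001, 0.043]
wrist_force: [0.3, 0.1, 0.4]
finger_gap: 24.1
finger_force: 0.0
{'intrinsics': array([[325.1922621 ,   0.        , 276.41138667],
       [  0.        , 325.1922621 , 208.62762769],
       [  0.        ,   0.        ,   1.        ]]), 'world_from_camera': array([[ 4.33569838e-02, -9.59067175e-01, -2.79839822e-01,
         5.56402342e+02],
       [-9.99059226e-01, -4.13652879e-02, -1.30221100e-02,
         1.52935677e+02],
       [ 9.13423450e-04,  2.80141156e-01, -9.59958384e-01,
         6.13429572e+02],
       [ 0.00000000e+00,  0.00000000e+00,  0.00000000e+00,
         1.00000000e+00]])}
```

View pics/w1.png

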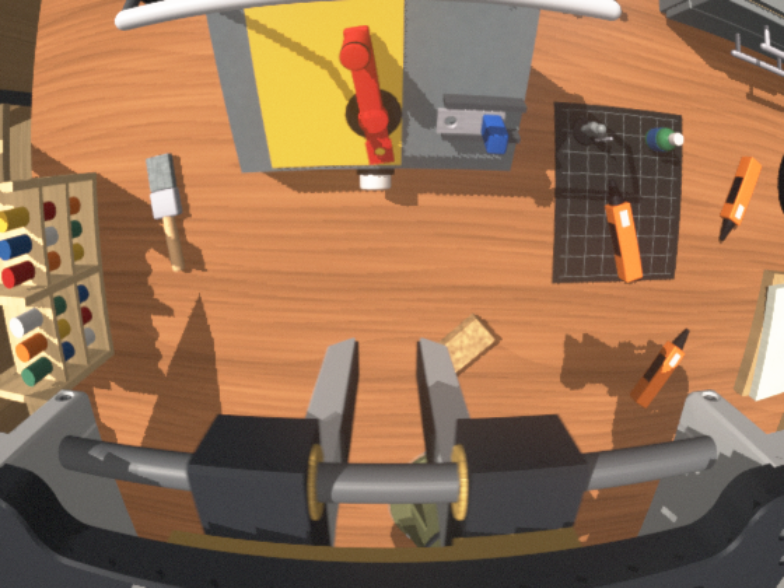

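The wrist view (784 px) shows the handle post at (355,48), its tail hole at (380,152), the port at (376,180), the hasp hole at (450,121), the blue grip at (494,132) and the tester at (624,238) with its nose up the picture (+x). I'll turn these into console coordinates.

```bash
cat >> h.py <<'E'
def wcloud(n):
    z=np.load(n);p,d,K,T=z['p'],z['d'],z['K'],z['T'];v,u=np.mgrid[:420,:560]
    a=(u-K[0,2])/K[0,0];b=(v-K[1,2])/K[1,1];r=np.hypot(a,b)+1e-9;t=np.tan(r)/r
    D=np.stack([a*t,b*t,np.ones_like(a)],-1)
    return p,(D*d[...,None])@T[:3,:3].T+T[:3,3],d>0,D@T[:3,:3].T,T[:3,3]
def toiso(P,o,yaw):
    c,s=np.cos(yaw),np.sin(yaw);q=P-np.r_[o,0];return np.stack([q[...,0]*c+q[...,1]*s,-q[...,0]*s+q[...,1]*c,q[...,2]],-1)
E
cat > m.py <<'E'
from h import *
import sys
n=sys.argv[1];p,X,ok,D,C=wcloud(n);H=hsv(p);h,s,v=H[...,0],H[...,1],H[...,2]
yaw=np.radians(2.5);o=np.array([580.7,166.8]);I=toiso(X,o,yaw)
ht=(I[...,2]-80)*.819-(I[...,0]+30)*.574   # height over face
face=ok&(abs(ht)<12)&(I[...,0]>-28)&(I[...,0]<80)&(abs(I[...,1])<175)
P=X[face];q=P.mean(0)
for _ in range(3):
    nn=np.linalg.svd(P-q,full_matrices=False)[2][2];nn*=np.sign(nn[2]);e=(P-q)@nn;P=P[abs(e)<4];q=P.mean(0)
print("normal",nn.round(4),"yaw",np.degrees(np.arctan2(-nn[1],-nn[0])),"ht med",np.median(ht[face]))
for x in(-20,0,20,40):
    y=I[...,1][face&(abs(I[...,0]-x)<4)];print("face y edges at",x,np.percentile(y,[.5,99.5]).round(1))
lo=I[...,0][ok&(abs(I[...,2]-80)<4)&(abs(I[...,1])<150)&(abs(I[...,0]+30)<25)];print("lip x at z80",np.median(lo))
w=ok&(s<60)&(v>150)&(abs(I[...,1])<40)&(I[...,0]<-30)&(I[...,0]>-75)&(I[...,2]>20);print("port iso mean",I[w].mean(0).round(1),I[w].min(0).round(1),I[w].max(0).round(1))
red=ok&((h<4)|(h>174))&(s>150)&(v>70)&(abs(I[...,1])<120)&(I[...,2]>60)
top=red&(ht>57);print("post top",top.sum(),I[top].mean(0).round(1),ht[top].mean().round(1))
lev=red&(ht<28)&(ht>8);U=(I-[31,0,123])@np.array([.819,0,.574])
c=np.stack([U[lev],I[...,1][lev]],-1).astype(np.float32);l=cv2.fitLine(c,cv2.DIST_HUBER,0,.01,.01).ravel();print("lever line (u,y)",l.round(3),"ang",np.arctan2(l[1],l[0]).round(3),"u range",c[:,0].min(),c[:,0].max(),"y at range",c[c[:,0]<-20].mean(0) if (c[:,0]<-20).any() else 0)
b=ok&(h>105)&(h<125)&(s>150)&(v>60)&(I[...,2]>60)&(abs(I[...,1])<170);t=b&(ht>54);print("blue top iso",t.sum(),I[t].mean(0).round(1),I[t].min(0).round(1),I[t].max(0).round(1),"ht",ht[t].mean().round(1))
og=ok&(h>4)&(h<20)&(s>180)&(v>120)&(X[...,2]<60)&(X[...,2]>24)&(X[...,1]<-100)&(X[...,1]>-270)&(X[...,0]>380)
N,L,st,cc=cv2.connectedComponentsWithStats(og.astype(np.uint8))
if N>1:
    m=L==1+st[1:,4].argmax();print("tester top",m.sum(),X[m].mean(0).round(1),cv2.minAreaRect(X[m][:,:2].astype(np.float32)))
E
python3 m.py w1.npz
```

```text
normal [-0.575  -0.0306  0.8176] yaw 3.0423930276737856 ht med 1.6707194826629763
face y edges at -20 [-156.6  159.4]
face y edges at 0 [-156.6  160.3]
face y edges at 20 [-157.   160.3]
face y edges at 40 [-147.5  160.1]
lip x at z80 -28.372212047088112
port iso mean [-47.    2.5  65.8] [-55.  -14.3  55.5] [-39.4  19.8  71.2]
post top 26 [ 71.4  17.5 231.2] 65.6
lever line (u,y) [0.985 0.17  9.587 1.612] ang 0.171 u range -58.585644 101.551895 y at range [-40.133827   -5.0242085]
blue top iso 168 [  -2.7 -118.9  173.9] [ -11.2 -128.3  165.9] [   9.3 -109.9  180.2] ht 61.2
tester top 538 [ 470.4 -194.9   32.4] ((474.9825134277344, -195.03721618652344), (115.0069580078125, 31.581396102905273), 21.12520408630371)
```

```bash
cat > go.py <<'E'
from h import *
from cell import read_state
import sys
Y=np.radians(3);O=np.array([581,168.])
def w(x,y,z): return np.array([O[0]+x*np.cos(Y)-y*np.sin(Y),O[1]+x*np.sin(Y)+y*np.cos(Y),z])
def f(u,y,hh): return w(31+.819*u-.574*hh,y,123+.574*u+.819*hh)
if __name__=="__main__":
    s=read_state();q=s["eef_pos"];print("yaw",np.degrees(s["eef_rot"][2]),"J",s["joints"].round(2))
    for a in sys.argv[1:]:
        k,*v=a.split(",");v=[float(t) for t in v];t={"w":w,"f":f,"a":lambda *k:np.array(k)}[k](*v)
        print(a,t.round(1),"units",((t-q)/40).round(2));q=t
E
python3 go.py w,-60,32,140 f,-51,32,10 f,-52,18,10 f,-51.6,3,10 f,-44.5,-13,10 f,-33.6,-25,10 f,-21,-33,10
```

```text
yaw 2.39349489112546 J [ 0.23  0.12  1.22 -0.    1.8   1.76]
w,-60,32,140 [519.4 196.8 140. ] units [ 1.13  1.22 -7.36]
f,-51,32,10 [562.8 199.1 101.9] units [ 1.09  0.06 -0.95]
f,-52,18,10 [562.8 185.1 101.3] units [-0.   -0.35 -0.01]
f,-51.6,3,10 [563.9 170.1 101.6] units [ 0.03 -0.37  0.01]
f,-44.5,-13,10 [570.5 154.4 105.6] units [ 0.17 -0.39  0.1 ]
f,-33.6,-25,10 [580.1 142.9 111.9] units [ 0.24 -0.29  0.16]
f,-21,-33,10 [590.8 135.5 119.1] units [ 0.27 -0.19  0.18]
```

```bash
python3 -m handwheel '0.4 0.45 -0.75 0.12 1;0.4 0.45 -0.75 0 1;0.33 0.32 -0.86 0 1;0 0 -1 0 1;0 0 -1 0 1;0 0 -1 0 1;0 0 -1 0 1;0 0 -1 0 1;0 0 0 0 1;0 0 0 0 1' && python3 go.py f,-51,32,10
```

```text
clock: 2.9
eef_pos: [519.2, 196.3, 140.4]
eef_rot: [3.141, 0.002, 0.052]
wrist_force: [-0.8, 0.4, 0.7]
finger_gap: 0.5
finger_force: 0.0
yaw 2.9543738261034145 J [ 0.3   0.37  1.58 -0.    1.19  1.81]
f,-51,32,10 [562.8 199.1 101.9] units [ 1.09  0.07 -0.96]
```

```bash
python3 -m handwheel '0.55 0.05 -0.2 0 1;0.54 0.02 -0.2 0 1;0 0 -0.28 0 1;0 0 -0.28 0 1;0 0 0 0 1;0 0 0 0 1' && python3 -m handwheel '0 -0.2 0 0 1;0 -0.2 0 0 1;0.02 -0.18 0 0 1;0.02 -0.18 0 0 1;0 0 0 0 1;0 0 0 0 1'; python3 go.py f,-51.6,3,10
```

```text
clock: 3.4
eef_pos: [562.9, 200.1, 102.8]
eef_rot: [-3.141, -0.0, 0.053]
wrist_force: [0.1, -0.9, -0.4]
finger_gap: 0.7
finger_force: 0.0
clock: 3.9
eef_pos: [563.6, 170.6, 103.2]
eef_rot: [-3.139, 0.002, 0.053]
wrist_force: [-11.7, 11.0, 8.9]
finger_gap: 0.5
finger_force: 9.0
yaw 3.0353970419583423 J [0.23 0.48 1.51 0.   1.14 1.75]
f,-51.6,3,10 [563.9 170.1 101.6] units [ 0.01 -0.01 -0.04]
```

```bash
cat > look.py <<'E'
from cell import *
from h import *
import sys
i=camera_info("wrist");p,d=camera("wrist");np.savez(sys.argv[1]+".npz",p=p,d=d,K=i["intrinsics"],T=i["world_from_camera"])
E
cat > ang.py <<'E'
from h import *
import sys
p,X,ok,D,C=wcloud(sys.argv[1]);H=hsv(p);h,s,v=H[...,0],H[...,1],H[...,2]
I=toiso(X,np.array([581,168.]),np.radians(3));ht=(I[...,2]-80)*.819-(I[...,0]+30)*.574
U=(I-[31,0,123])@np.array([.819,0,.574])
red=ok&((h<4)|(h>174))&(s>150)&(v>70)&(np.hypot(U,I[...,1])<120)&(ht>4)
t=red&(ht>55);print("post top u,y",t.sum(),U[t].mean(),I[...,1][t].mean(),"ang",np.arctan2(I[...,1][t].mean(),U[t].mean()))
r=np.hypot(U,I[...,1]);lv=red&(ht<26)&(r>22)&(r<70)
ta=lv&((U*np.cos(.8)+I[...,1]*np.sin(.8))<0);print("tail n",ta.sum(),"ang",np.arctan2(-I[...,1][ta].mean(),-U[ta].mean()) if ta.any() else 0)
le=lv&((U*np.cos(.8)+I[...,1]*np.sin(.8))>0);print("lever n",le.sum(),"ang",np.arctan2(I[...,1][le].mean(),U[le].mean()) if le.any() else 0)
b=ok&(h>105)&(h<125)&(s>150)&(v>60)&(I[...,2]>60)&(abs(I[...,1])<170)&(ht>54);print("blue top",b.sum(),I[b].mean(0).round(1) if b.any() else 0)
E
python3 look.py w2; python3 ang.py w1.npz; python3 ang.py w2.npz
python3 -c "
import cv2,numpy as np
p=np.load('w2.npz')['p'];cv2.imwrite('pics/w2.png',cv2.resize(p[:260,100:460,::-1],(720,520)))"
```

```text
post top u,y 27 95.268807692051 15.767446771171356 ang 0.1640180184701243
tail n 155 ang 0.15018416129014103
lever n 221 ang 0.12966131620374854
blue top 168 [  -4.1 -120.   173.9]
post top u,y 8342 82.04521110025198 39.9293658630227 ang 0.45293102267316926
tail n 1589 ang 0.5221492710630969
lever n 4557 ang 0.4705086517472813
blue top 863 [   2.2 -117.6  175.1]
```

View pics/w2.png

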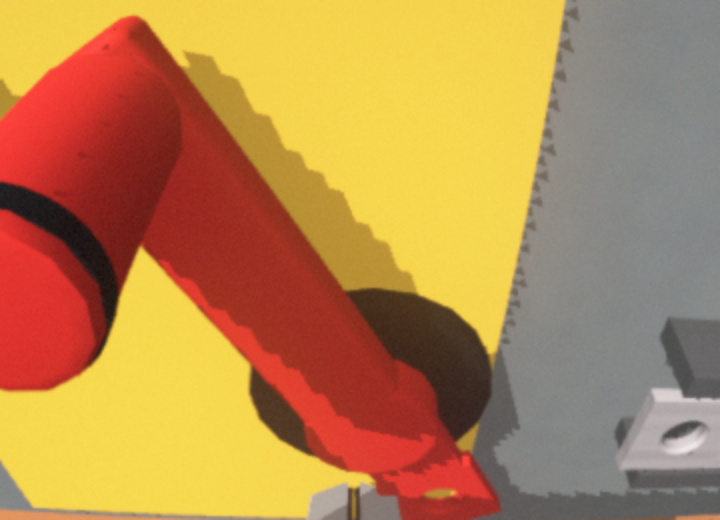

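The view shows the finger at (355,500) pushing the tail at (440,490), with the handle near 0.47 rad and swinging as planned. I'll carry on along the arc.

```bash
python3 -m handwheel '0.08 -0.2 0.05 0 1;0.09 -0.2 0.06 0 1;0.12 -0.15 0.08 0 1;0.12 -0.14 0.08 0 1;0 0 0 0 1' && python3 go.py f,-33.6,-25,11 f,-22,-33,11; python3 look.py w3; python3 ang.py w3.npz
```

```text
clock: 4.37
eef_pos: [578.7, 141.5, 113.2]
eef_rot: [-3.141, 0.007, 0.053]
wrist_force: [-21.0, -0.9, 10.2]
finger_gap: 0.2
finger_force: 17.3
yaw 3.0188761295170705 J [0.18 0.49 1.48 0.   1.18 1.7 ]
f,-33.6,-25,11 [579.5 142.9 112.7] units [ 0.02  0.04 -0.01]
f,-22,-33,11 [589.4 135.4 119.4] units [ 0.25 -0.19  0.17]
post top u,y 761 28.242527262447755 84.30354154596785 ang 1.2475375555527906
tail n 2340 ang 1.414456653250198
lever n 3547 ang 1.2148952282192176
blue top 1011 [   0.8 -117.8  174.4]
```

```bash
python3 -m handwheel '0.12 -0.1 0.08 0 1;0.13 -0.1 0.09 0 1;0.05 0 0.035 0 1;0 0 0 0 1' ; python3 -m handwheel '0.05 0 0.035 0 1;0.05 0 0.035 0 1;0 0 0 0 1;0 0 0 0 1';python3 go.py f,-22,-33,11; python3 look.py w4; python3 ang.py w4.npz
```

```text
clock: 4.75
eef_pos: [585.8, 135.1, 118.2]
eef_rot: [-3.14, 0.02, 0.054]
wrist_force: [-47.0, 9.0, 4.2]
finger_gap: 0.2
finger_force: 23.1
clock: 5.08
eef_pos: [586.1, 135.1, 118.5]
eef_rot: [-3.14, 0.031, 0.054]
wrist_force: [-64.4, 9.9, -3.8]
finger_gap: 0.5
finger_force: 31.9
yaw 3.1026778393363688 J [0.16 0.51 1.44 0.   1.23 1.68]
f,-22,-33,11 [589.4 135.4 119.4] units [0.08 0.01 0.02]
post top u,y 84 1.6553181388833407 77.88254230524993 ang 1.5495454931295232
tail n 2279 ang 1.6566824356235734
lever n 2629 ang 1.4336934406700834
blue top 786 [   2.7 -119.6  175.7]
```

```bash
python3 -m handwheel '-0.1 0 -0.05 0 1;-0.4 0 0.1 0 1;-0.6 0 0.5 0 1;-0.5 -0.3 0.8 0 1;-0.2 -0.3 0.9 0 1;0 -0.3 0.9 0 1;0 -0.3 0.9 0 1;0 0 0 0 1;0 0 0 0 1' ;python3 go.py; python3 look.py w5; python3 ang.py w5.npz
python3 -c "
import cv2,numpy as np
p=np.load('w5.npz')['p'];cv2.imwrite('pics/w5.png',cv2.resize(p[:300,80:480,::-1],(800,600)))"
```

```text
clock: 5.88
eef_pos: [525.5, 85.2, 288.0]
eef_rot: [-3.141, -0.005, 0.052]
wrist_force: [0.1, -0.1, -1.0]
finger_gap: 1.0
finger_force: 0.0
yaw 2.9572397183742964 J [ 0.09  0.21  1.45 -0.    1.48  1.61]
post top u,y 412 3.01748961341599 88.02753678647414 ang 1.5365308155603539
tail n 794 ang 1.5898647561646282
lever n 869 ang 1.5037944476492813
blue top 353 [  -4.  -120.2  173.9]
```

View pics/w5.png

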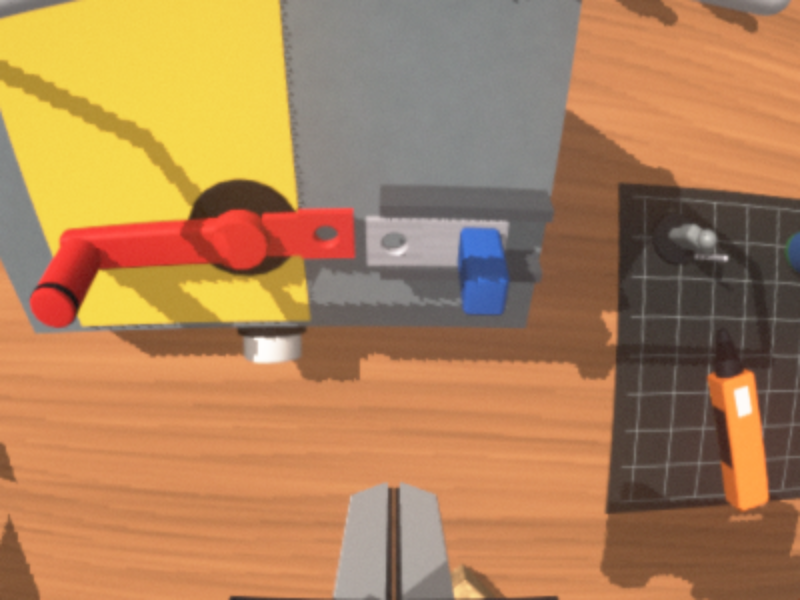

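The picture shows the handle lying along +y with its tail hole at (326,236), the hasp hole at (394,243) and the grip at (483,270). The handle held at the stop under 64 N. Now I'll open the fingers and straddle the blue grip.

```bash
cat > holes.py <<'E'
from h import *
import sys
n=sys.argv[1];p,X,ok,D,C=wcloud(n)
I=toiso(X,np.array([581,168.]),np.radians(3));ht=(I[...,2]-80)*.819-(I[...,0]+30)*.574
Di=toiso(D+np.r_[581,168.,0],np.array([581,168.]),np.radians(3));Ci=toiso(C,np.array([581,168.]),np.radians(3))
nn=np.array([-.574,0,.819]);P0=np.array([31,0,123.])
for a in sys.argv[2:]:
    u,v=[int(round(float(t))) for t in a.split(",")]
    W=ht[v-9:v+10,u-9:u+10];H=np.median(np.sort(W[W>6]));Q=P0+nn*H
    t=((Q-Ci)@nn)/(Di[v,u]@nn);Y=Ci+Di[v,u]*t;print(a,"top h",H.round(1),"u",((Y-P0)@[.819,0,.574]).round(1),"y",Y[1].round(1))
E
python3 holes.py w5.npz 243,118 277,121.5
python3 - <<'E'
from go import *
q=read_state()["eef_pos"];t=f(0,-120,48)-[0,0,15];print(t.round(1),((t-q)/40).round(2))
E
```

```text
243,118 top h 13.9 u -1.3 y -45.0
277,121.5 top h 20.7 u -1.9 y -79.6
[590.7  48.3 147.3] [ 1.64 -0.93 -3.47]
```

```bash
python3 -m handwheel '0.4 -0.4 0 0 0;0.6 -0.4 0 0 0;0.64 -0.13 0 0 0;0 0 -0.2 0 0;0 0 -0.6 0 0;0 0 -0.9 0 0;0 0 -0.9 0 0;0 0 -0.6 0 0;0 0 -0.27 0 0;0 0 0 0 0' 10 && python3 -m handwheel '0 0 0 0 1;0 0 0 0 1;0 0 0 0 1;0 0 0 0 1;0 0 0 0 1;0 0 0 0 1;0 0 0 0 1;0 0 0 0 1;0 0 0 0 1;0 0 0 0 1' 10
```

```text
clock: 6.77
eef_pos: [589.1, 49.2, 143.7]
eef_rot: [-3.141, 0.006, 0.053]
wrist_force: [-0.7, -0.8, 1.1]
finger_gap: 63.7
finger_force: 0.0
clock: 7.6
eef_pos: [591.0, 48.6, 147.1]
eef_rot: [3.141, -0.0, 0.053]
wrist_force: [-0.7, -3.2, 3.4]
finger_gap: 19.7
finger_force: 10.0
```

```bash
python3 -m handwheel '-0.01 0.15 0 0 1;-0.01 0.25 0 0 1;-0.01 0.25 0 0 1;-0.01 0.15 0 0 1;0 0 0 0 1;0 0 0 0 1;0 0 0 0 1' ;python3 look.py w6; python3 ang.py w6.npz
python3 -c "
import cv2,numpy as np
p=np.load('w6.npz')['p'];cv2.imwrite('pics/w6.png',cv2.resize(p[:300,80:480,::-1],(800,600)))"
```

```text
clock: 8.18
eef_pos: [589.4, 81.6, 147.1]
eef_rot: [-3.141, -0.001, 0.053]
wrist_force: [1.6, 3.7, 4.2]
finger_gap: 20.0
finger_force: 10.0
post top u,y 534 4.475110142705901 85.44403550965144 ang 1.518469386426524
tail n 786 ang 1.7781890311542972
lever n 1629 ang 1.4505741811980044
blue top 319 [  6.1 -86.2 176.5]
```

View pics/w6.png

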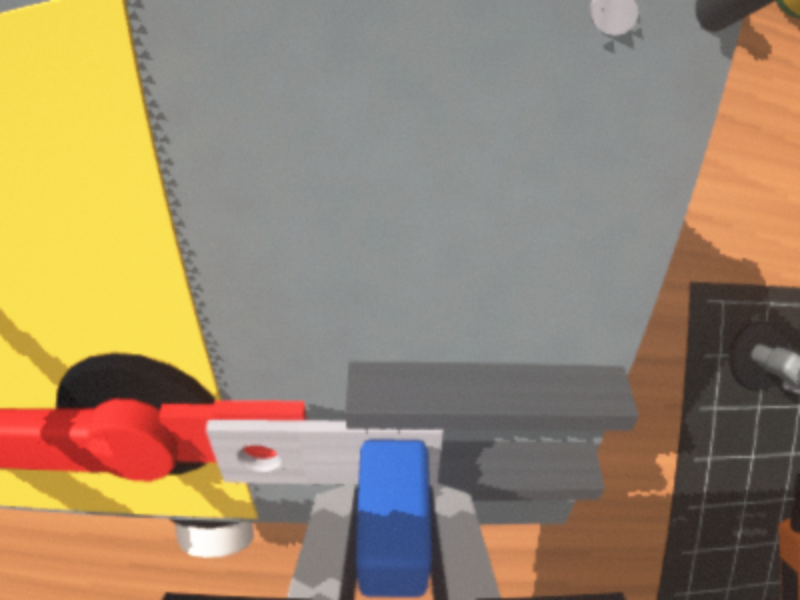

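The plate now slides over the tail, with the hasp hole at (260,455) nearly over the red hole. I'll release, rise and look from straight above it.

```bash
python3 -m handwheel '0 0 0 0 0.5;0 0 0 0 0.5;0 0 0 0 0.5;0 0 0 0 0.5;0 0 0.5 0 0.5;0 0 0.9 0 0.5;-0.3 0.3 0.8 0 0.5;-0.4 0.4 0.6 0 0.5;-0.4 0.3 0 0 0.5;0 0 0 0 0.5;0 0 0 0 0.5' ;python3 look.py w7; python3 ang.py w7.npz
python3 -c "
import cv2,numpy as np
p=np.load('w7.npz')['p'];cv2.imwrite('pics/w7.png',cv2.resize(p[40:240,180:380,::-1],(600,600),interpolation=cv2.INTER_CUBIC))"
```

```text
clock: 9.15
eef_pos: [544.9, 121.1, 258.9]
eef_rot: [3.141, -0.0, 0.054]
wrist_force: [0.1, -0.1, -0.3]
finger_gap: 47.3
finger_force: 0.0
post top u,y 495 3.6457450372092355 88.29696653107601 ang 1.5295301824927867
tail n 384 ang 1.7079130070016904
lever n 1009 ang 1.4995207291846533
blue top 349 [ -3.5 -84.9 174.1]
```

View pics/w7.png

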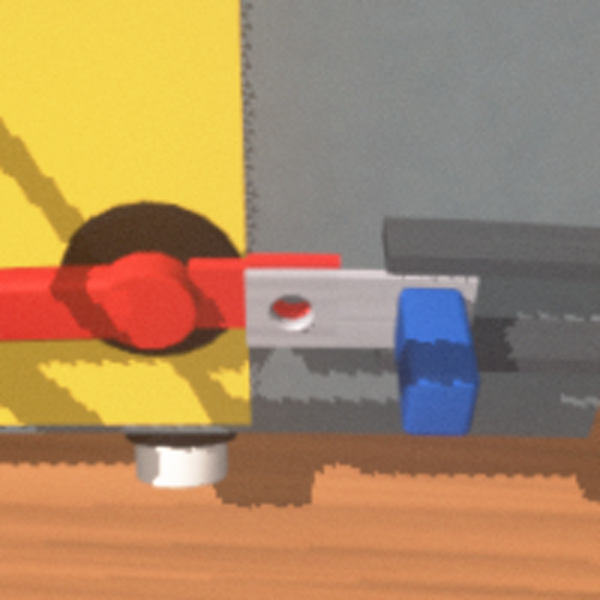

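```bash
python3 - <<'E'
from h import *
for n,hu,off in(("w5.npz",277,121),("w7.npz",277,144)):
    p,X,ok,D,C=wcloud(n);H=hsv(p);h,s,v=H[...,0],H[...,1],H[...,2];O=np.array([581,168.]);Y=np.radians(3)
    I=toiso(X,O,Y);Di=toiso(D+np.r_[O,0],O,Y);Ci=toiso(C,O,Y);nn=np.array([-.574,0,.819]);P0=np.array([31,0,123.])
    ht=(I-P0)@nn
    def pos(u,v_,hh):
        d=Di[int(round(v_)),int(round(u))];t=((P0+nn*hh-Ci)@nn)/(d@nn);Q=Ci+d*t;return ((Q-P0)@[.819,0,.574]).round(1),Q[1].round(1)
    print(n,"cam iso",Ci.round())
    # hasp plate pixels: grey bright, ht 15..25
    pl=ok&(s<40)&(v>120)&(ht>12)&(ht<28)&(abs(I[...,1])<130)&(I[...,0]<40)
    y=I[...,1][pl];print(" plate ht",np.median(ht[pl]),"y",np.percentile(y,[1,99]))
    # dark disc: columns extents
    dk=ok&(v<60)&(abs(ht)<8)&(np.hypot(I[...,1],I[...,0]-31)<45);
    y=I[...,1][dk];print(" disc y",y.min(),y.max(),(y.min()+y.max())/2, "U",((I-P0)@[.819,0,.574])[dk].min(),((I-P0)@[.819,0,.574])[dk].max())
    rd=ok&((h<4)|(h>174))&(s>150)&(v>70)&(ht>3)&(ht<30)&(I[...,1]<-20)&(I[...,1]>-75);print(" tail end y",I[...,1][rd].min(), "hts",np.percentile(ht[rd],[10,50,90]))
    b=ok&(h>105)&(h<125)&(s>150)&(v>60)&(ht>30)&(abs(I[...,1])<170);y=I[...,1][b];print(" blue y",np.percentile(y,[2,98]),np.percentile(y,[2,98]).mean())
    # hole in plate: crop contour
    vv,uu=np.mgrid[:420,:560]
    g=p[...,1].astype(int);hm=((v<110)|(s>80))&(abs(uu-hu)<14)&(abs(vv-off)<12)
    N,L,st,c=cv2.connectedComponentsWithStats(hm.astype(np.uint8))
    for i in range(1,N):
        if st[i,4]>15: print("  hole cand",st[i],c[i],pos(*c[i],20.5))
print("tail hole w5",)
E
```

```text
w5.npz cam iso [ 21. -79. 468.]
 plate ht 20.495103218742738 y [-127.46502655  -65.63351171]Traceback (most recent call last):
  File "<stdin>", line 14, in <module>
    return umr_minimum(a, axis, None, out, keepdims, initial, where)
ValueError: zero-size array to reduction operation minimum which has no identity
```

```bash
python3 - <<'E'
from h import *
nn=np.array([-.574,0,.819]);P0=np.array([31,0,123.]);O=np.array([581,168.]);Y=np.radians(3)
def sub(n,boxes):
    p,X,ok,D,C=wcloud(n);I=toiso(X,O,Y);Di=toiso(D+np.r_[O,0],O,Y);Ci=toiso(C,O,Y);ht=(I-P0)@nn;H=hsv(p)
    pl=ok&(H[...,1]<40)&(H[...,2]>120)&(ht>14)&(ht<28)&(abs(I[...,1])<130)&(I[...,0]<40);print(n,"plate y",np.percentile(I[...,1][pl],[.5,1,2,99,99.5]).round(1))
    b=ok&(H[...,0]>105)&(H[...,0]<125)&(H[...,1]>150)&(ht>30)&(abs(I[...,1])<170);print(" blue y",np.percentile(I[...,1][b],[2,98]).round(1))
    for (u,v,hh,kind) in boxes:
        w=p[v-8:v+9,u-9:u+10].astype(float);ref=np.median(w.reshape(-1,3),0) if kind!="tail" else np.array([215,40,35.])
        d=np.linalg.norm(w-ref,axis=2)>45
        N,L,st,c=cv2.connectedComponentsWithStats(d.astype(np.uint8));L0=[i for i in range(1,N) if st[i,0]>0 and st[i,1]>0 and st[i,0]+st[i,2]<19 and st[i,1]+st[i,3]<17 and st[i,4]>8]
        for i in L0:
            cu,cv_=u-9+st[i,0]+(st[i,2]-1)/2,v-8+c[i,1];dd=Di[int(round(cv_)),int(cu)]*(1-cu%1)+Di[int(round(cv_)),int(cu)+1]*(cu%1)
            t=((P0+nn*hh-Ci)@nn)/(dd@nn);Q=Ci+dd*t;print("  ",kind,st[i],cu,cv_,"y",Q[1].round(2))
sub("w5.npz",[(243,118,14,"tail"),(277,121,20.5,"hasp")])
sub("w7.npz",[(277,144,20.5,"hasp")])
E
```

```text
w5.npz plate y [-128.6 -127.5 -124.6  -65.6  -65.4]
 blue y [-129.  -111.4]
   tail [  3   2  13  13 112] 243.0 117.66071428571429 y -44.98
   hasp [  2   4  14  11 101] 276.5 121.39603960396039 y -79.06
w7.npz plate y [-99.2 -98.8 -97.5 -31.7 -31.5]
 blue y [-93.8 -76.4]
   hasp [  2   2  15  13 124] 277.0 143.33870967741936 y -44.55
```

Steps 1 and 2 hold: hasp hole at y −44.6, tail hole at −45.0, about 0.4 mm apart. Now I'll move over to the tester.

```bash
python3 -m handwheel '-0.5 -0.3 0.3 0 0;-0.6 -0.6 0 0 0;-0.6 -0.8 0 0 0;-0.5 -0.85 0 0 0;-0.3 -0.9 -0.1 0 0;0 -1 -0.2 0 0;0 -1 -0.2 0 0;0 -1 -0.2 0 0;0 -1 -0.2 0 0;0 -0.5 0 0 0;0 0 0 0 0;0 0 0 0 0' ;python3 look.py w8; cat > tst.py <<'E'
from h import *
import sys
p,X,ok,D,C=wcloud(sys.argv[1]);H=hsv(p);h,s,v=H[...,0],H[...,1],H[...,2];Z=X[...,2]
B=(X[...,0]>380)&(X[...,0]<580)&(X[...,1]>-270)&(X[...,1]<-130)
og=ok&B&(((h>4)&(h<20)&(s>170)&(v>100)))&(Z>28)&(Z<40)
N,L,st,cc=cv2.connectedComponentsWithStats(og.astype(np.uint8));m=L==1+st[1:,4].argmax()
P=X[m];r=cv2.minAreaRect(P[:,:2].astype(np.float32));print("top",m.sum(),P.mean(0).round(1),r,"z",np.median(P[:,2]))
bx=cv2.boxPoints(r);print(bx.round(1))
nz=ok&B&(v<70)&(Z>9)&(Z<34)&(X[...,0]>P[:,0].max()-3)&(X[...,0]<P[:,0].max()+45);print("nose",nz.sum(),X[nz].mean(0).round(1) if nz.any() else 0,X[nz].max(0).round(1) if nz.any() else 0)
w=ok&B&(s<50)&(v>190)&(Z>25);print("button",w.sum(),X[w].mean(0).round(1) if w.any() else 0)
E
python3 tst.py w8.npz
```

```text
clock: 10.2
eef_pos: [444.8, -198.4, 233.8]
eef_rot: [-3.14, 0.002, 0.05]
wrist_force: [-0.4, 0.3, 0.4]
finger_gap: 93.9
finger_force: 0.0
top 2029 [ 470.6 -197.8   32.9] ((474.8853759765625, -195.64195251464844), (115.1256103515625, 30.51342010498047), 21.79153823852539) z 32.927283018667936
[[ 415.8 -202.8]
 [ 427.1 -231.2]
 [ 534.  -188.4]
 [ 522.7 -160.1]]
nose 227 [ 546.5 -168.8   23.7] [ 562.5 -159.    28.2]
button 802 [ 485.9 -223.6  272.7]
```

```bash
python3 -m handwheel '0.4 0.06 -0.4 0.9 0;0.48 0.06 -0.5 1 0;0 0 -0.7 1 0;0 0 -0.8 0.86 0;0 0 -0.9 0 0;0 0 -0.9 0 0;0 0 -0.7 0 0;0 0 -0.4 0 0;0 0 -0.2 0 0;0 0 0 0 0;0 0 0 0 0' 20; python3 go.py a,480,-193.6,8
```

```text
clock: 11.17
eef_pos: [480.9, -191.9, 15.6]
eef_rot: [3.141, -0.0, 0.382]
wrist_force: [0.1, -0.3, -0.4]
finger_gap: 93.9
finger_force: 0.0
yaw 21.868308094637726 J [-0.45  0.47  1.78  0.    0.89  0.74]
a,480,-193.6,8 [ 480.  -193.6    8. ] units [-0.02 -0.04 -0.19]
```

```bash
python3 -m handwheel '0 -0.03 -0.1 0 0;0 0 -0.08 0 0;0 0 0 0 0;0 0 0 0 1;0 0 0 0 1;0 0 0 0 1;0 0 0 0 1;0 0 0 0 1;0 0 0 0 1;0 0 0 0 1;0 0 0 0 1;0 0 0 0 1' 20; python3 -m handwheel '0 0 0 0 1;0 0 0 0 1;0 0 0.1 0 1;0 0 0.3 0 1;0 0 0.5 0 1;0 0 0.5 0 1;0 0 0 0 1' 20
```

```text
clock: 12.17
eef_pos: [480.4, -193.5, 7.6]
eef_rot: [-3.142, -0.0, 0.381]
wrist_force: [-0.4, -0.8, 0.7]
finger_gap: 37.5
finger_force: 0.0
clock: 12.75
eef_pos: [482.1, -194.2, 67.9]
eef_rot: [3.137, -0.004, 0.381]
wrist_force: [0.3, -0.4, -1.3]
finger_gap: 30.0
finger_force: 20.0
```

```bash
python3 -m handwheel '0 0.2 0.5 0 1;-0.1 0.4 0.5 -0.3 1;-0.2 0.6 0.3 -0.4 1;-0.2 0.8 0 -0.4 1;-0.25 0.8 0 -0.4 1;-0.25 0.8 0 -0.4 1;-0.25 0.8 0 -0.4 1;-0.25 0.8 0 -0.4 1;-0.25 0.8 0 -0.4 1;-0.2 0.8 0 -0.4 1;-0.1 0.8 0 -0.26 1;0 0.6 0 0 1' && python3 -m handwheel '0 0.3 0 0 1;0 0.1 0 0 1;0 0 0 0 1;0 0 0 0 1'; python3 go.py w,-181.6,0,39.6
```

```text
clock: 13.75
eef_pos: [397.3, 136.5, 115.8]
eef_rot: [-3.141, -0.0, 0.052]
wrist_force: [0.0, 0.3, -1.2]
finger_gap: 29.7
finger_force: 20.0
clock: 14.08
eef_pos: [398.4, 150.0, 115.5]
eef_rot: [3.141, 0.0, 0.053]
wrist_force: [0.6, 0.2, -2.0]
finger_gap: 29.9
finger_force: 20.0
yaw 3.027432548104162 J [ 0.27  0.13  1.96 -0.    1.06  1.79]
w,-181.6,0,39.6 [399.6 158.5  39.6] units [ 0.03  0.21 -1.9 ]
```

```bash
python3 -m handwheel '0.03 0.21 -0.3 0 1;0 0 -0.6 0 1;0 0 -0.6 0 1;0 0 -0.3 0 1;0 0 -0.1 0 1;0 0 0 0 1;0 0 0 0 1;0 0 0 0 1'; python3 go.py w,-181.6,0,39.6; python3 look.py w9
python3 -c "
from h import *
p,X,ok,D,C=wcloud('w9.npz');I=toiso(X,np.array([581,168.]),np.radians(3));H=hsv(p);h,s,v=H[...,0],H[...,1],H[...,2]
w=ok&(s<60)&(v>150)&(abs(I[...,1])<40)&(I[...,0]<-35)&(I[...,0]>-70)&(I[...,2]>20)&(I[...,2]<80);print('port',w.sum(),np.percentile(I[w],[2,50,98],axis=0).round(1))
o=ok&(h>4)&(h<20)&(s>170)&(v>100)&(I[...,2]>45)&(I[...,2]<85)&(abs(I[...,1])<60)&(I[...,0]<-100);print('tester top',o.sum(),np.percentile(I[o],[2,50,98],axis=0).round(1),cv2.minAreaRect(I[o][:,:2].astype(np.float32)))
n=ok&(v<80)&(I[...,2]>30)&(I[...,2]<75)&(abs(I[...,1])<30)&(I[...,0]<-75)&(I[...,0]>-140);print('nose',n.sum(),np.percentile(I[n],[2,50,98],axis=0).round(1))
cv2.imwrite('pics/w9.png',cv2.resize(p[:300,80:480,::-1],(800,600)))"
```

```text
clock: 14.75
eef_pos: [400.3, 158.8, 40.6]
eef_rot: [-3.141, -0.002, 0.052]
wrist_force: [-0.4, -0.2, -1.5]
finger_gap: 29.8
finger_force: 20.0
yaw 2.997693250615131 J [0.29 0.27 2.   0.   0.87 1.81]
w,-181.6,0,39.6 [399.6 158.5  39.6] units [-0.02 -0.01 -0.03]
port 1748 [[-55.8 -13.4  61.9]
 [-48.8   0.6  67.4]
 [-41.2  14.6  69.9]]
tester top 7319 [[-216.8  -12.9   63.2]
 [-173.1    1.4   65.9]
 [-130.5   15.4   67.2]] ((-187.0546112060547, 1.347733497619629), (30.184335708618164, 114.6364974975586), 89.99207305908203)
nose 964 [[-123.8   -7.7   53.7]
 [-110.3   -1.    56.8]
 [ -96.6    9.    60.2]]
```

View pics/w9.png

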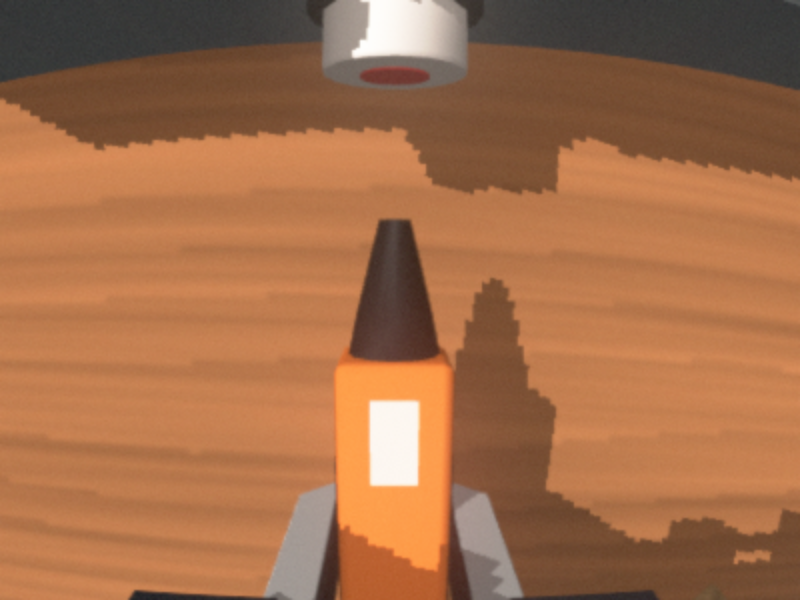

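The nose tip at (395,220) points squarely at the port at (395,60): about 40 mm in front, centred in y and at z ≈ 51. I'll hold there for 2.3 s.

```bash
H='0 0 0 0 1;0 0 0 0 1;0 0 0 0 1;0 0 0 0 1;0 0 0 0 1;0 0 0 0 1'; python3 -m handwheel '0 0 0 0 1;0 0 0 0 1;0 0 0 0 1;0 0 0 0 1;0 0 0 0 1;0 0 0 0 1;0 0 0 0 1;0 0 0 0 1;0 0 0 0 1;0 0 0 0 1;0 0 0 0 1;0 0 0 0 1'; python3 -m handwheel '0 0 0 0 1;0 0 0 0 1;0 0 0 0 1;0 0 0 0 1;0 0 0 0 1;0 0 0 0 1;0 0 0 0 1;0 0 0 0 1;0 0 0 0 1;0 0 0 0 1;0 0 0 0 1;0 0 0 0 1' && python3 -m handwheel '0 0 0 0 1;0 0 0 0 1;0 0 0 0 1;0 0 0 0 1'; python3 -m handwheel '0 0 0.3 0 1;0 -0.2 0.6 0 1;0.1 -0.4 0.6 0.3 1;0.2 -0.6 0.3 0.4 1;0.2 -0.8 0.1 0.4 1;0.25 -0.8 0 0.4 1;0.25 -0.8 0 0.4 1;0.25 -0.8 0 0.4 1;0.25 -0.8 0 0.4 1;0.25 -0.8 0 0.4 1;0.25 -0.8 0 0.4 1;0 -0.8 0 0.26 1' && python3 -m handwheel '0 -0.8 0 0 1;0 -0.6 0 0 1;0 -0.3 0 0 1;0 0 0 0 1;0 0 0 0 1'; python3 go.py a,480.4,-193.5,7.8
```

```text
clock: 15.8
eef_pos: [399.6, 158.9, 39.6]
eef_rot: [-3.142, 0.0, 0.053]
wrist_force: [0.4, -0.3, -2.1]
finger_gap: 29.8
finger_force: 20.0
clock: 16.8
eef_pos: [399.6, 158.9, 39.6]
eef_rot: [3.142, 0.0, 0.053]
wrist_force: [-0.5, -0.2, -2.3]
finger_gap: 29.8
finger_force: 20.0
clock: 17.13
eef_pos: [399.6, 158.9, 39.6]
eef_rot: [-3.142, 0.0, 0.053]
wrist_force: [0.7, -0.0, -2.4]
finger_gap: 29.8
finger_force: 20.0
clock: 18.13
eef_pos: [480.5, -146.9, 115.6]
eef_rot: [3.141, -0.001, 0.383]
wrist_force: [0.7, 0.2, -1.0]
finger_gap: 30.2
finger_force: 20.0
clock: 18.55
eef_pos: [479.5, -212.7, 115.4]
eef_rot: [-3.141, 0.0, 0.38]
wrist_force: [0.5, 0.1, -1.5]
finger_gap: 30.0
finger_force: 20.0
yaw 21.78261637350024 J [-0.49  0.34  1.69  0.    1.11  0.7 ]
a,480.4,-193.5,7.8 [ 480.4 -193.5    7.8] units [ 0.02  0.48 -2.69]
```

```bash
python3 -m handwheel '0.02 0.24 -0.2 0 1;0 0.24 -0.5 0 1;0 0 -0.6 0 1;0 0 -0.6 0 1;0 0 -0.4 0 1;0 0 -0.2 0 1;0 0 -0.1 0 1;0 0 -0.05 0 1;0 0 0 0 1;0 0 0 0 1'; python3 go.py a,480.4,-193.5,7.8
```

```text
clock: 19.38
eef_pos: [480.9, -193.8, 10.5]
eef_rot: [3.141, -0.001, 0.381]
wrist_force: [-0.0, -1.4, -2.0]
finger_gap: 29.8
finger_force: 20.0
yaw 21.838492946846518 J [-0.45  0.48  1.78  0.    0.88  0.74]
a,480.4,-193.5,7.8 [ 480.4 -193.5    7.8] units [-0.01  0.01 -0.07]
```

```bash
python3 -m handwheel '0 0 -0.03 0 1;0 0 -0.03 0 1;0 0 0 0 1;0 0 0 0 1;0 0 0 0 1'; python3 -m handwheel '0 0 0 0 0.8;0 0 0 0 0.6;0 0 0 0 0;0 0 0 0 0;0 0 0 0 0;0 0 0 0 0;0 0 0 0 0;0 0 0 0 0;0 0 0 0 0'; python3 -m handwheel '0 0 0.3 0 0;0 0 0.7 0 0;0 0 1 0 0;0 0 1 0 0;-0.3 0 1 0 0;-0.3 0 0.8 0 0;-0.3 0 0.5 0 0;0 0 0 0 0;0 0 0 0 0'; python3 look.py w10; python3 tst.py w10.npz
python3 - <<'E'
from cell import *;from h import *
p,d=camera("side");cv2.imwrite("pics/side1.png",cv2.resize(p[100:370,240:420,::-1],(400,600)))
E
```

```text
clock: 19.8
eef_pos: [480.7, -194.0, 7.6]
eef_rot: [3.141, -0.001, 0.381]
wrist_force: [0.7, -0.8, 4.2]
finger_gap: 29.9
finger_force: 20.0
clock: 20.55
eef_pos: [480.4, -193.9, 7.2]
eef_rot: [-3.142, 0.0, 0.381]
wrist_force: [-0.7, -0.5, -0.5]
finger_gap: 79.9
finger_force: 0.0
clock: 21.3
eef_pos: [444.5, -194.0, 220.6]
eef_rot: [3.139, -0.002, 0.381]
wrist_force: [-0.2, -1.2, -0.1]
finger_gap: 94.0
finger_force: 0.0
top 2234 [ 471.6 -196.8   32.8] ((475.30377197265625, -195.9676971435547), (113.64984893798828, 30.193998336791992), 21.7980899810791) z 32.94497576424058
[[ 416.9 -203.1]
 [ 428.1 -231.1]
 [ 533.7 -188.9]
 [ 522.5 -160.8]]
nose 218 [ 546.3 -167.8   23.6] [ 560.8 -158.4   27.5]
button 3330 [ 474.7 -214.1  271.5]
```

View pics/side1.png

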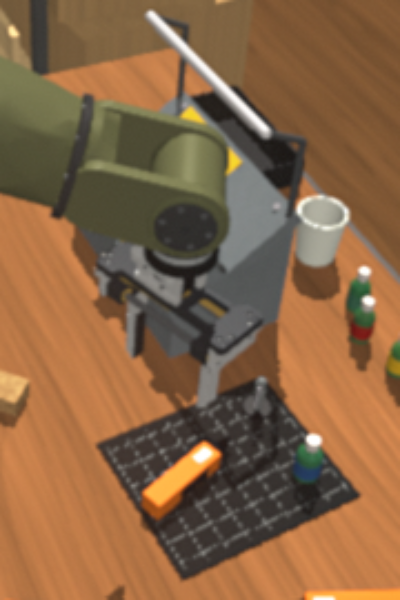

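The tester lies at (182,478) flat on the mat, button up, within 1 mm of where it started. The figure and primer bottle are undisturbed, and the hand is clear of everything.

```bash
python3 -c "
from cell import *
print(sign_off())"
```

```text
the job is handed in; nothing more can be done
None
```

I've handed the job in, but it returned no verdict: the handle is at off against its stop, the padlock holes lined up to about 0.4 mm by my measurement, the tester was held steady at the port for over 2 s and laid back on the mat button up, and I never went near the figure, primer or brush.

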